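# Fetch the ingots from behind the pot and block and cross-stack them

## Task

Stand the pot and the brass block that bar the ingot rack aside on the rubber mat, then fetch the two copper ingots from behind them and stack both, one on the other, centred on the ingot that lies alone on the bench: each layer crosswise to the one below it and upside down to it, so that wide face meets wide face and narrow meets narrow. Nothing needs turning over: take the ingots in the order that fits, and do not shift the bottom one. When the stack stands, put the pot and the block back in the rack exactly where each of them stood, keeping them upright throughout.

Things in the scene. Friction and masses are not known exactly. Their poses are not given: they have to be found in the camera images.
- pot: Round closed pot with a red lid and a pale label, 58 mm diameter, 50 mm high, about 0.09 kg, standing upright in the rack in front of one ingot. Origin: centre of its underside; z up.
- block: Square brass dapping block, 50 x 50 mm, 50 mm high, about 0.6 kg, round hollows in its top, standing in the rack in front of the other ingot. Origin: centre of its underside; z up, x and y square to its side faces.
- ingot_wide_up: Copper ingot lying in the rack NARROW face down, wide face up: from above one plain rectangle of 84 x 38 mm. Its underside is 73 x 27 mm, its height 24 mm, all four sides slope evenly. About 0.45 kg. Origin: centre of its underside as it lies; x along its length, z up.
- ingot_wide_down: Copper ingot lying in the rack WIDE face down, narrow face up: from above a 73 x 27 mm top with sloping flanks all round down to the 84 x 38 mm underside; height 24 mm. About 0.45 kg. Origin: centre of its underside as it lies; x along its length, z up.
- ingot_base: The bottom ingot of the stack, alone and loose on the bench: same copper ingot as ingot_wide_down, WIDE face (84 x 38 mm) down, 73 x 27 mm top, height 24 mm, about 0.45 kg. Origin: centre of its underside; x along its length, z up.
- rack: Grey steel rack, fixed, 158 mm (x) by 252 mm (y); floor 6 mm above its origin. Lips: back 27 mm high, inner face x = +75 mm; sides 18 mm high, inner faces y = +-122 mm; front (-x) open. Ingots lie at the back along its y, centres near x = +20, y = +-60 mm; pot and block stand near x = -33, y = +-60 mm, too close to them for a finger between. Origin: centre of its underside on the bench.
- mat: Flat black rubber mat, fixed, 120 mm (x) by 200 mm (y), 4 mm thick: the side area. Origin: centre of its underside on the bench.

How it is judged:
On the way, in this order (a step that is already met when the one before it is completed fails the run):
1. the pot and the block both stand upright on the mat, released (x of pot in the frame of mat between -0.06 and 0.06 m and y of pot in the frame of mat between -0.1 and 0.1 m and z of pot in the frame of mat between 0.002 and 0.009 m and angle between each of pot, block's own z axis and vertical below 0.1 rad and x of block in the frame of mat between -0.06 and 0.06 m and y of block in the frame of mat between -0.1 and 0.1 m and z of block in the frame of mat between 0.002 and 0.009 m and contact force between the fingers and pot below 0.1 N and linear speed of each of pot, block below 0.02 m/s and contact force between the fingers and block below 0.1 N), for 0.2 s.
2. with both still on the mat, the ingot with its wide face up lies crosswise, centred and released on the bottom ingot (x of pot in the frame of mat between -0.06 and 0.06 m and y of pot in the frame of mat between -0.1 and 0.1 m and z of pot in the frame of mat between 0.002 and 0.009 m and angle between each of pot, block's own z axis and vertical below 0.1 rad and x of block in the frame of mat between -0.06 and 0.06 m and y of block in the frame of mat between -0.1 and 0.1 m and z of block in the frame of mat between 0.002 and 0.009 m and horizontal distance between ingot_wide_up and ingot_base below 0.012 m and angle between the x axis of ingot_wide_up and the y axis of ingot_base, either way round below 0.2 rad and angle between ingot_wide_up's own z axis and vertical below 0.08 rad and z of ingot_wide_up in the frame of ingot_base between 0.019 and 0.029 m and contact force between the fingers and ingot_wide_up below 0.1 N and linear speed of ingot_wide_up below 0.02 m/s), for 0.2 s.
3. with both still on the mat, the other ingot lies crosswise on top of that, in line with the bottom one, released (x of pot in the frame of mat between -0.06 and 0.06 m and y of pot in the frame of mat between -0.1 and 0.1 m and z of pot in the frame of mat between 0.002 and 0.009 m and angle between each of pot, block's own z axis and vertical below 0.1 rad and x of block in the frame of mat between -0.06 and 0.06 m and y of block in the frame of mat between -0.1 and 0.1 m and z of block in the frame of mat between 0.002 and 0.009 m and horizontal distance between ingot_wide_down and ingot_base below 0.012 m and angle between ingot_wide_down's own z axis and vertical below 0.08 rad and z of ingot_wide_down in the frame of ingot_base between 0.043 and 0.053 m and contact force between the fingers and ingot_wide_down below 0.1 N and linear speed of ingot_wide_down below 0.02 m/s and angle between the x axis of ingot_wide_down and the x axis of ingot_base, either way round below 0.2 rad), for 0.2 s.
At the end, for the whole second after the job is handed in: Wide-up ingot on the bottom one, wide-down ingot on that: each centred within 12 mm, crosswise to the layer below within 0.2 rad, flat; bottom ingot moved under 20 mm; pot and block upright within 15 mm of where each started; all released and at rest (horizontal distance between each of ingot_wide_up, ingot_wide_down and ingot_base below 0.012 m and angle between the x axis of ingot_wide_up and the y axis of ingot_base, either way round below 0.2 rad and angle between each of ingot_wide_up, ingot_wide_down, ingot_base's own z axis and vertical below 0.08 rad and z of ingot_wide_up in the frame of ingot_base between 0.019 and 0.029 m and contact force between the fingers and ingot_wide_up below 0.1 N and linear speed of each of ingot_wide_up, ingot_wide_down, pot, block below 0.02 m/s and z of ingot_wide_down in the frame of ingot_base between 0.043 and 0.053 m and contact force between the fingers and ingot_wide_down below 0.1 N and angle between the x axis of ingot_wide_down and the x axis of ingot_base, either way round below 0.2 rad and distance of ingot_base from where it was at the start of the episode below 0.02 m and distance of each of pot, block from where it was at the start of the episode below 0.015 m and angle between each of pot, block's own z axis and vertical below 0.1 rad and contact force between the fingers and pot below 0.1 N and contact force between the fingers and block below 0.1 N); the robot touches nothing.
It fails at once if the pot or the block is tipped over (angle between any of pot, block's own z axis and vertical above 0.6 rad).
It also fails if it takes over 134 s, if anything falls off the work surface, if the arm or the gripper's body presses on something with over 40 N, if the wrist force passes 120 N, or if a joint passes its speed limit or range.

## Robot

A 7-joint arm with a two-finger parallel gripper is mounted at the origin on a cart in front of the work surface, level with it; the furniture and walls round the work are solid. World frame = base frame: x ahead of the robot, y to its left, z up, the work surface at z = 0. Lengths are in m, angles in rad, forces in N, time in s.
With the tool pointing down it reaches from about 0.4 to 0.85 m from the base axis. Payload 4.5 kg.
Tool frame: the origin (TCP) lies on the centre line of the jaws, within the pads' length; the fingertips stand 8 mm ahead of it and the grasp point (between the pads) lies 11 mm behind it; z points along the fingers, x is the direction in which the jaws open and shut, and the axes are right-handed (so a half turn about z gives the same grasp; the last joint's range is limited). The gripper opens to 88 mm and grips with 3 to 60 N. Pads are 18 mm wide; open, the fingers measure 123 mm over their backs; the gripper's body (75 mm by 187 mm) begins 45 mm behind the grasp point.
Start: joints at [1.136, 0.689, -0.195, 1.565, 0.157, 0.902, -0.215], TCP at [0.282, -0.558, 0.247] pointing down, gripper open.
Joint ranges: [-3.01, 3.01], [-0.46, 2.08], [-1.47, 1.51], [0.13, 2.56], [-1, 4.14], [0.04, 2.09], [-2.66, 2.66]. Speed limits (rad/s): [2.57, 2.57, 3.14, 3.14, 3.14, 3.14, 3.14].

## Interface

Orientations are given as a unit quaternion [x, y, z, w].
In Python, from plant import r gives the robot as it stands.
- The arm moves only by the shell command python3 -m pendant 'ROWS' [FORCE]. ROWS is JSON, a list of rows, each a list of 3 entries, a list of its own where there are three numbers: the turn, a rotation vector about the tool's x, y, z in rad, then the shift along the tool's x, y, z in m, then the opening, from 0 (shut) to 1 (fully open). In form: [[[wx, wy, wz], [tx, ty, tz], claw], ...]. A call has 1 to 10 rows; each row is the pose to reach, as a shift and turn from the pose commanded when the call began, along the tool's axes at that moment; what a row does not reach only later rows make up. A row lasts 1/10 s, in which the tool goes at most 50 mm and 8.59 degrees, less where a joint would pass 70% of its speed; a pose out of reach is approached as far as the arm can. A call with a gripper value outside its range is refused whole. The fingers move at their own pace and stop on an object; FORCE is the grip in N (left out, the last holds). Time passes only in rows, so rows that repeat a pose let the fingers close. It gives the time, the measured TCP pose, the force and the opening at its end, in the units of the state.
- r.get_state(): the state, without advancing time (a new reading comes with each control period).
- r.snapshot(name): name is "scene" or "top" or "wrist"; returns a dict with "image" (400x640x3 uint8, red, green, blue), "mtx" (3x3 intrinsics, pixels), "R" (3x3) and "t" (3): a world point X has camera coordinates R X + t; the wrist camera has in their place "T_tool_cam" (4x4, takes a point from camera to tool coordinates, whose origin is the TCP and whose axes are the tool frame's). Camera axes: x right, y down, z forward; pixel columns grow to the right and rows downward; lengths in m; the calibration is good to about 2 mm. A picture is of the moment at which its call begins: read the wrist's pose just before it. There is no depth.
- r.finish_job(): hands the job in, once; it reports no verdict.
The state is a dict: "clock": time; "q": joint angles; "qd": joint speeds; "joint_torque": joint torques, N m; "tool_pos": TCP position; "eef_rot": TCP orientation; "contact_force": force on the tool from outside, world axes, zero at the start; "moment": the same for the moment, N m; "opening": opening from 0.0 (shut) to 1.0 (fully open).
Only numpy, scipy, OpenCV 4.12 (cv2) and the standard library are available. Lean on these libraries where they do the work, as an engineer would, in place of code of your own. Each camera call takes 0.05 s, during which the arm holds its last target. There are 200 camera calls.

## Working session

There is one attempt and no reset: what is moved stays moved. The work goes in short steps, Python scripts to look and compute and a shell command to move; the robot and the scene stay as the last step left them, time stands still between calls to the robot, and variables do not carry over. Pictures are saved under pics/ and viewed, about 12 in all and at most 16, crops included, and the job is handed in when it is done.

```bash
mkdir -p pics; ls
python3 - <<'E'
from plant import r
import cv2,numpy as np
s=r.get_state(); print({k:np.round(v,3).tolist() for k,v in s.items()})
for n in("scene","top"):
    d=r.snapshot(n); cv2.imwrite(f"pics/{n}0.png",d["image"][:,:,::-1]); np.savez(f"{n}0.npz",**d)
    print(n,np.round(d["mtx"],1).tolist(),np.round(d["R"],3).tolist(),np.round(d["t"],3).tolist())
d=r.snapshot("wrist"); print(np.round(d["mtx"],1).tolist(), np.round(d["T_tool_cam"],4).tolist())
E
```

```text
pics
{'clock': 0.0, 'q': [1.136, 0.69, -0.194, 1.566, 0.157, 0.902, -0.215], 'qd': [0.001, -0.002, 0.001, 0.0, 0.001, -0.0, -0.001], 'joint_torque': [-0.0, -52.756, -1.267, -15.343, -0.053, 0.007, 0.0], 'tool_pos': [0.282, -0.557, 0.246], 'eef_rot': [0.852, -0.524, -0.001, -0.0], 'contact_force': [-0.234, -0.461, -0.513], 'moment': [-0.03, 0.001, -0.027], 'opening': 0.998}
scene [[400.8, 0.0, 325.7], [0.0, 400.8, 193.8], [0.0, 0.0, 1.0]] [[-0.868, -0.497, 0.018], [-0.369, 0.62, -0.692], [0.333, -0.607, -0.722]] [0.433, 0.263, 0.82]
top [[432.6, 0.0, 313.3], [0.0, 432.6, 203.2], [0.0, 0.0, 1.0]] [[0.005, -1.0, -0.009], [-0.983, -0.003, -0.184], [0.184, 0.01, -0.983]] [-0.063, 0.534, 0.994]
[[282.8, 0.0, 316.7], [0.0, 282.8, 197.4], [0.0, 0.0, 1.0]] [[1.0, 0.0008, 0.002, -0.0013], [-0.0013, 0.9518, 0.3068, -0.0789], [-0.0017, -0.3068, 0.9518, -0.1375], [0.0, 0.0, 0.0, 1.0]]
```

View pics/top0.png

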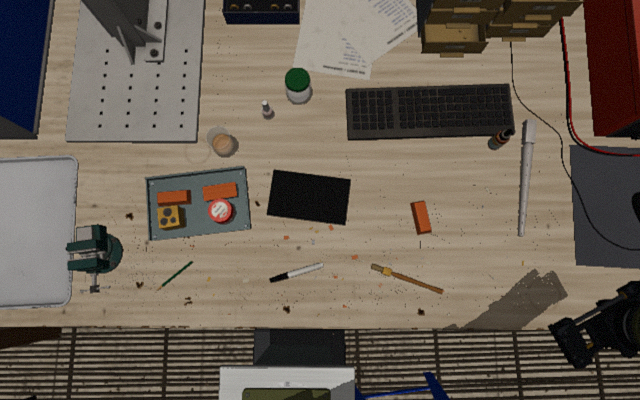

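View pics/scene0.png

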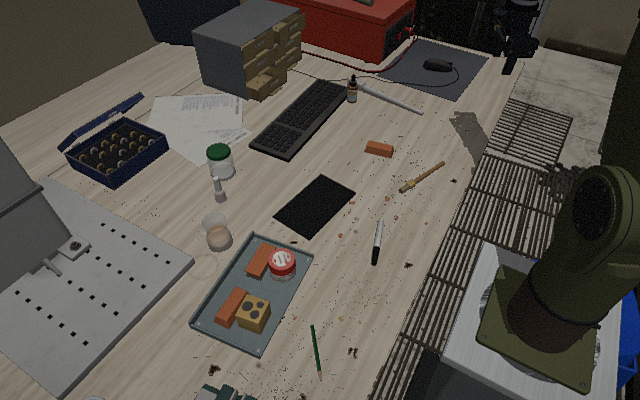

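The rack is at top px (148–250,168–240), the mat at about (309,197) and the base ingot at (421,217). Block is on the left of the rack at (168,217), pot on the right at (220,211). I'll zoom in next.

```bash
cat > h.py <<'E'
import numpy as np,cv2
from scipy.spatial.transform import Rotation as Ro
def cam(d,s=None):
    """K, R (world->cam), t"""
    if "R" in d: return d["mtx"],d["R"],d["t"]
    T=np.eye(4);T[:3,:3]=Ro.from_quat(s["eef_rot"]).as_matrix();T[:3,3]=s["tool_pos"]
    M=np.linalg.inv(T@d["T_tool_cam"]);return d["mtx"],M[:3,:3],M[:3,3]
def p2w(c,uv,z):
    K,R,t=c;o=-R.T@t;v=R.T@np.linalg.solve(K,[*uv,1.]);return o+v*(z-o[2])/v[2]
def w2p(c,X):
    K,R,t=c;p=K@(R@np.asarray(X,float)+t);return p[:2]/p[2]
def tilt(s):
    return Ro.from_quat(s["eef_rot"])
def wristpic(r,name,z=None):
    s=r.get_state();d=r.snapshot("wrist");cv2.imwrite(f"pics/{name}.png",d["image"][:,:,::-1])
    np.savez(f"{name}.npz",mtx=d["mtx"],T_tool_cam=d["T_tool_cam"],eef_rot=s["eef_rot"],tool_pos=s["tool_pos"]);return cam(d,s)
def ld(name):
    d=dict(np.load(f"{name}.npz"));return cam(d,d)
E
python3 - <<'E'
from h import *
t=cv2.imread("pics/top0.png"); 
a=cv2.resize(t[160:250,140:260],None,fx=6,fy=6,interpolation=cv2.INTER_CUBIC)
a=cv2.convertScaleAbs(a,alpha=1.5)
cv2.imwrite("pics/crop0.png",a)
c=ld("top0")
for n,uv,z in[("mat",(309,197),0.004),("base",(421,217),.012),("pot",(220,211),.05),("block",(168,217),.05),("ingL",(174,198),.03),("ingR",(220,192),.03),
 ("rackTL",(147,180),.03),("rackTR",(245,168),.03),("rackBR",(251,229),.006),("rackBL",(151,241),.006),
 ("matTL",(274,171),.004),("matTR",(351,178),.004),("matBR",(345,224),.004),("matBL",(267,214),.004)]: print(n,p2w(c,uv,z).round(3))
E
```

```text
mat [ 0.558 -0.049  0.004]
base [ 0.507 -0.327  0.012]
pot [0.514 0.164 0.05 ]
block [0.499 0.288 0.05 ]
ingL [0.55  0.284 0.03 ]
ingR [0.565 0.171 0.03 ]
rackTL [0.595 0.354 0.03 ]
rackTR [0.627 0.111 0.03 ]
rackBR [0.476 0.095 0.006]
rackBL [0.446 0.342 0.006]
matTL [0.626 0.041 0.004]
matTR [ 0.608 -0.156  0.004]
matBR [ 0.49  -0.139  0.004]
matBL [0.515 0.056 0.004]
```

View pics/crop0.png

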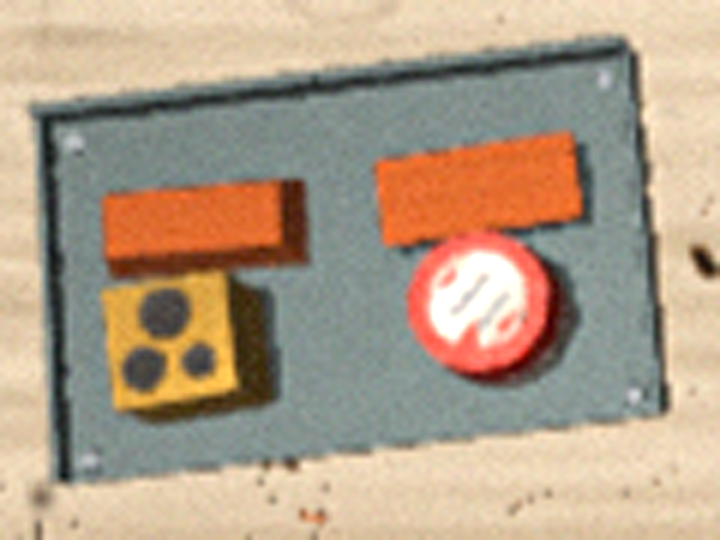

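Right ingot (behind the pot) is wide-up: a plain rectangle. The left one (behind the block) shows flanks, so it is wide-down. I'll look from above the base on the way.

```bash
cat > plan.py <<'E'
# usage: plan.py x y z yaw [x y z yaw ...]: tool-frame turn & shift from the current pose
import sys; from h import *; from plant import r
s=r.get_state(); Rc=Ro.from_quat(s["eef_rot"]); a=list(map(float,sys.argv[1:]))
x=Rc.as_matrix()[:,0]
print("t",round(s["clock"],2),"tcp",np.round(s["tool_pos"],4),"yaw",round(np.arctan2(x[1],x[0]),3),"op",round(s["opening"],3),"F",np.round(s["contact_force"],1))
for i in range(0,len(a),4):
    Rt=Ro.from_euler("z",a[i+3])*Ro.from_euler("x",np.pi)
    print((Rc.inv()*Rt).as_rotvec().round(3).tolist(),Rc.inv().apply(np.array(a[i:i+3])-s["tool_pos"]).round(4).tolist())
E
python3 plan.py .50 -.327 .2 .29
```

```text
t 0.15 tcp [ 0.2822 -0.5572  0.2461] yaw -1.102 op 1.001 F [-0.5 -0.7 -0. ]
[-0.001, 0.001, -1.392] [-0.1068, -0.2983, 0.0462]
```

```bash
python3 -m pendant '[[[0,0,-1.39],[-0.107,-0.298,0.046],1],[[0,0,-1.39],[-0.107,-0.298,0.046],1],[[0,0,-1.39],[-0.107,-0.298,0.046],1],[[0,0,-1.39],[-0.107,-0.298,0.046],1],[[0,0,-1.39],[-0.107,-0.298,0.046],1],[[0,0,-1.39],[-0.107,-0.298,0.046],1],[[0,0,-1.39],[-0.107,-0.298,0.046],1],[[0,0,-1.39],[-0.107,-0.298,0.046],1],[[0,0,-1.39],[-0.107,-0.298,0.046],1],[[0,0,-1.39],[-0.107,-0.298,0.046],1]]'
python3 plan.py .50 -.327 .2 .29
python3 - <<'E'
from h import *; from plant import r
wristpic(r,"base1")
E
```

```text
clock: 1.15
tool_pos: [0.4997, -0.3273, 0.2002]
eef_rot: [0.989, 0.146, -0.0, -0.0]
contact_force: [0.3, 0.6, 0.4]
opening: 1.0
t 1.15 tcp [ 0.4997 -0.3273  0.2002] yaw 0.292 op 1.0 F [0.3 0.6 0.4]
[-0.001, 0.001, 0.002] [0.0003, -0.0002, 0.0002]
```

View pics/base1.png

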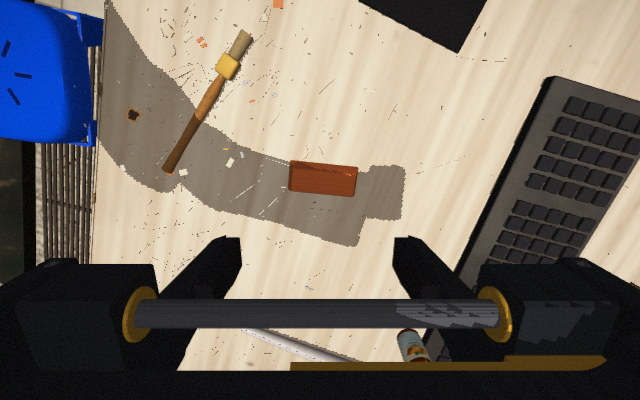

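The copper base lies in the gripper's shadow at px (289–358,160–197). I'll fit the solid's silhouette to the colour mask.

```bash
cat >> h.py <<'E'
from scipy.optimize import minimize
def frus(bl,bw,tl,tw,h,z0):
    return np.array([[sx*l/2,sy*w/2,z] for l,w,z in((bl,bw,z0),(tl,tw,z0+h)) for sx in(1,-1) for sy in(1,-1)])
def fit(c,mask,V,x0,seed):
    """fit x,y,yaw of convex solid V to mask component nearest seed px"""
    n,L,st,ce=cv2.connectedComponentsWithStats(mask.astype(np.uint8))
    ok=[i for i in range(1,n) if st[i,4]>60]; i=min(ok,key=lambda i:np.hypot(*(ce[i]-seed))); m=(L==i)
    S=4; x,y,w,h=st[i,:4]; x-=12;y-=12;w+=24;h+=24
    M=cv2.resize(m[y:y+h,x:x+w].astype(np.float32),None,fx=S,fy=S,interpolation=cv2.INTER_LINEAR)>.5
    def cost(p):
        X=V@np.array([[np.cos(p[2]),np.sin(p[2]),0],[-np.sin(p[2]),np.cos(p[2]),0],[0,0,1]])+[p[0],p[1],0]
        P=np.array([w2p(c,q) for q in X]); P=(P-[x,y]+.5)*S-.5
        im=np.zeros(M.shape,np.uint8); cv2.fillConvexPoly(im,cv2.convexHull(np.round(P*16).astype(np.int32)),1,shift=4)
        return 1-(M&(im>0)).sum()/max(1,(M|(im>0)).sum())
    x0=np.array(x0,float); r=minimize(cost,x0,method="Nelder-Mead",options=dict(initial_simplex=x0+np.array([[0,0,0],[.012,0,0],[0,.012,0],[0,0,.15]]),xatol=1e-4,fatol=1e-4,maxiter=300))
    return r.x.round(4),round(1-r.fun,3),st[i].tolist()
def hsv(name,lo,hi):
    return cv2.inRange(cv2.cvtColor(cv2.imread(f"pics/{name}.png"),cv2.COLOR_BGR2HSV),lo,hi)>0
WD=(.084,.038,.073,.027,.024); WU=(.073,.027,.084,.038,.024)
E
python3 - <<'E'
from h import *
for n,lo,s in(("base1",(2,140,50),(323,178)),("top0",(2,140,90),(421,217))):
    print(n,fit(ld(n),hsv(n,lo,(14,255,255)),frus(*WD,0),(.507,-.327,.29),s))
E
python3 plan.py .53 .2 .24 1.70
```

```text
base1 (array([ 0.5066, -0.329 ,  0.1802]), np.float64(0.936), [288, 160, 70, 37, 2035])
top0 (array([ 0.5144, -0.3296,  0.0936]), np.float64(0.639), [414, 201, 17, 31, 337])
t 1.2 tcp [ 0.4996 -0.3275  0.2002] yaw 0.291 op 0.999 F [-0.2 -1.3 -0.4]
[-0.001, -0.0, -1.409] [0.1806, -0.4965, -0.0395]
```

```bash
python3 -m pendant '[[[0,0,-1.41],[0.18,-0.496,-0.04],1],[[0,0,-1.41],[0.18,-0.496,-0.04],1],[[0,0,-1.41],[0.18,-0.496,-0.04],1],[[0,0,-1.41],[0.18,-0.496,-0.04],1],[[0,0,-1.41],[0.18,-0.496,-0.04],1],[[0,0,-1.41],[0.18,-0.496,-0.04],1],[[0,0,-1.41],[0.18,-0.496,-0.04],1],[[0,0,-1.41],[0.18,-0.496,-0.04],1],[[0,0,-1.41],[0.18,-0.496,-0.04],1],[[0,0,-1.41],[0.18,-0.496,-0.04],0.8]]'
python3 -m pendant '[[[0,0,0],[0.03,-0.03,0],0.8],[[0,0,0],[0.03,-0.03,0],0.8],[[0,0,0],[0.03,-0.03,0],0.8]]'
python3 - <<'E'
from h import *; from plant import r
wristpic(r,"rack1")
E
python3 plan.py .50 .22 .24 1.7
```

```text
clock: 2.2
tool_pos: [0.5297, 0.1717, 0.2384]
eef_rot: [0.66, 0.752, -0.0, 0.0]
contact_force: [0.6, -0.3, -0.4]
opening: 0.93
clock: 2.5
tool_pos: [0.4957, 0.1963, 0.2384]
eef_rot: [0.66, 0.751, -0.001, 0.0]
contact_force: [-0.8, -0.0, -0.7]
opening: 0.8
t 2.55 tcp [0.4966 0.1952 0.2382] yaw 1.697 op 0.801 F [ 0.2 -0.  -0.3]
[-0.0, 0.002, -0.003] [0.0242, 0.0065, -0.0018]
```

View pics/rack1.png

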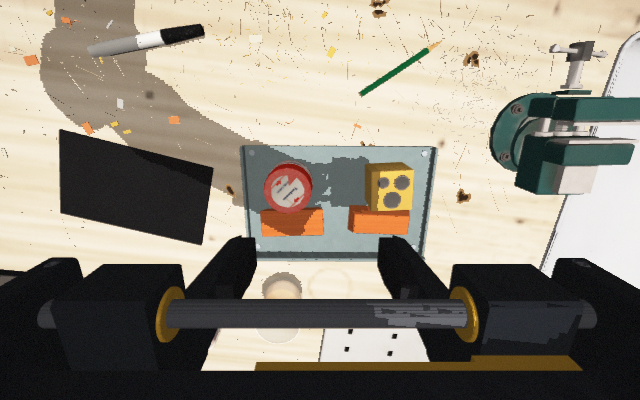

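Pot lid at px (289,187), block at (390,187), ingots at (292,221) and (379,220), mat on the left. I'll fit all of them.

Run:
```python
from h import *
n="rack1"; c=ld(n); th=np.linspace(0,2*np.pi,40,endpoint=False)
cyl=np.array([[.029*np.cos(a),.029*np.sin(a),z] for a in th for z in(.006,.056)])
red=hsv(n,(0,90,60),(6,255,255))|hsv(n,(170,90,60),(180,255,255))
red=cv2.morphologyEx(red.astype(np.uint8),cv2.MORPH_CLOSE,np.ones((15,15)))
k,L,st,ce=cv2.connectedComponentsWithStats(red); print([ (s.tolist(),q.round(1).tolist()) for s,q in zip(st[1:],ce[1:]) if s[4]>200])
print("pot",fit(c,red>0,cyl,(.51,.165,0),(289,187)))
yel=hsv(n,(15,100,50),(32,255,255)); yel=cv2.morphologyEx(yel.astype(np.uint8),cv2.MORPH_CLOSE,np.ones((17,17)))
print("block",fit(c,yel>0,frus(.05,.05,.05,.05,.05,.006),(.5,.285,.13),(390,187)))
o=hsv(n,(7,140,50),(14,255,255))
print("WU",fit(c,o,frus(*WU,.006),(.56,.17,1.70),(292,221)))
print("WD",fit(c,o,frus(*WD,.006),(.55,.29,1.70),(379,220)))
for q,z in(((241,146),.018),((437,147),.018),((245,260),.027),((424,260),.027)): print("rack",p2w(c,q,z).round(4))
for q in((60,129),(213,167),(202,244),(61,211)): print("mat",p2w(c,q,.004).round(4))
im=cv2.imread("pics/rack1.png")[130:275,225:450]
m=np.where((red|yel)[130:275,225:450,None]>0,im//2+100,im//3); m[o[130:275,225:450]]=im[o[130:275,225:450]]
cv2.imwrite("pics/rack1c.png",cv2.resize(np.hstack([im,m]),None,fx=1.75,fy=3.5,interpolation=0) if 0 else cv2.resize(np.vstack([im,m]),None,fx=2,fy=2))
```

```text
[([264, 163, 49, 51, 1556], [288.9, 186.4])]
pot (array([ 0.5144,  0.1639, -0.0006]), np.float64(0.719), [264, 163, 49, 51, 1556])
block (array([0.499 , 0.2864, 0.1843]), np.float64(0.943), [365, 162, 49, 49, 2214])
WU (array([0.5659, 0.1724, 1.746 ]), np.float64(0.848), [260, 207, 63, 29, 1552])
WD (array([0.5552, 0.2905, 1.5781]), np.float64(0.827), [348, 205, 62, 30, 1455])
rack [0.4755 0.098  0.018 ]
rack [0.4446 0.3426 0.018 ]
rack [0.6321 0.1133 0.027 ]
rack [0.5993 0.3616 0.027 ]
mat [ 0.4864 -0.1372  0.004 ]
mat [0.5107 0.0587 0.004 ]
mat [0.6281 0.0447 0.004 ]
mat [ 0.602  -0.1527  0.004 ]
```

View pics/rack1c.png

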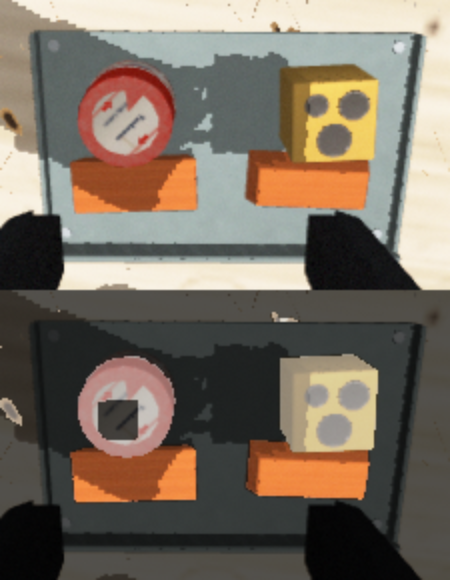

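```bash
python3 plan.py .514 .164 .11 1.70 .514 .164 .03 1.70
```

```text
t 2.55 tcp [0.4966 0.1952 0.2382] yaw 1.697 op 0.801 F [ 0.2 -0.  -0.3]
[-0.0, 0.002, -0.003] [-0.0329, 0.0133, 0.1283]
[-0.0, 0.002, -0.003] [-0.0327, 0.0134, 0.2083]
```

```bash
python3 -m pendant '[[[0,0,0],[-0.033,0.013,0.05],0.8],[[0,0,0],[-0.033,0.013,0.1],0.8],[[0,0,0],[-0.033,0.013,0.13],0.8],[[0,0,0],[-0.033,0.013,0.155],0.8],[[0,0,0],[-0.033,0.013,0.18],0.8],[[0,0,0],[-0.033,0.013,0.2],0.8],[[0,0,0],[-0.033,0.013,0.208],0.8],[[0,0,0],[-0.033,0.013,0.208],0.8],[[0,0,0],[-0.033,0.013,0.208],0.75]]'
python3 -m pendant '[[[0,0,0],[0,0,0],0.6],[[0,0,0],[0,0,0],0.5],[[0,0,0],[0,0,0],0.5],[[0,0,0],[0,0,0],0.5],[[0,0,0],[0,0,0],0.5]]' 12
python3 plan.py .514 .164 .03 1.70
python3 - <<'E'
from h import *; from plant import r
wristpic(r,"g1")
E
```

```text
clock: 3.45
tool_pos: [0.5141, 0.1646, 0.0311]
eef_rot: [0.661, 0.75, 0.0, 0.0]
contact_force: [-0.1, 0.4, 0.9]
opening: 0.756
clock: 3.95
tool_pos: [0.5142, 0.165, 0.0314]
eef_rot: [0.661, 0.751, 0.001, 0.001]
contact_force: [0.1, -2.4, 6.1]
opening: 0.651
t 3.95 tcp [0.5142 0.165  0.0314] yaw 1.698 op 0.651 F [ 0.1 -2.4  6.1]
[0.002, 0.0, -0.002] [-0.001, -0.0003, 0.0014]
```

View pics/g1.png

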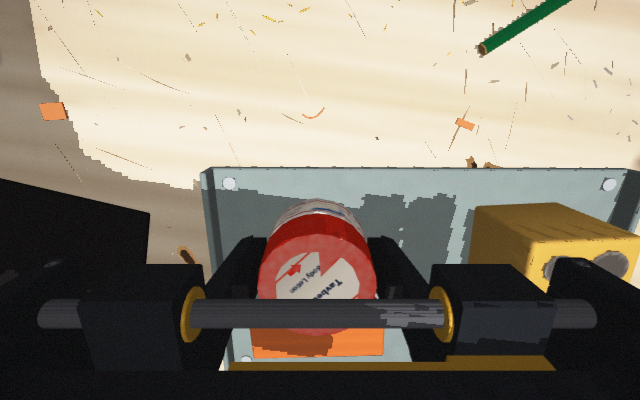

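The pot is held (opening 57 mm). Lift it and carry it to the mat.

```bash
python3 plan.py .550 -.107 .11 1.70 .550 -.107 .0295 1.7; python3 -m pendant '[[[0,0,0],[0,0,-0.015],0.5],[[0,0,0],[0,0,-0.04],0.5],[[0,0,0],[0,0,-0.08],0.5],[[0,0,0],[0,0,-0.08],0.5]]';  python3 plan.py .550 -.107 .11 1.70 .550 -.107 .0295 1.7
```

```text
t 4.0 tcp [0.5142 0.165  0.0315] yaw 1.698 op 0.648 F [ 0.3 -1.2  6.1]
[0.002, 0.0, -0.002] [-0.2744, 0.0013, -0.0784]
[0.002, 0.0, -0.002] [-0.2744, 0.0011, 0.0021]
clock: 4.4
tool_pos: [0.5153, 0.167, 0.1145]
eef_rot: [0.661, 0.751, 0.004, 0.001]
contact_force: [0.3, 0.4, -1.3]
opening: 0.65
t 4.4 tcp [0.5153 0.167  0.1145] yaw 1.698 op 0.65 F [ 0.3  0.4 -1.3]
[0.007, -0.003, -0.002] [-0.2762, -0.0004, 0.0036]
[0.007, -0.003, -0.002] [-0.2764, -0.001, 0.0841]
```

```bash
python3 -m pendant '[[[0,0,0],[-0.03,0,0],0.5],[[0,0,0],[-0.07,0,0],0.5],[[0,0,0],[-0.11,0,0],0.5],[[0,0,0],[-0.15,0,0],0.5],[[0,0,0],[-0.19,0,0],0.5],[[0,0,0],[-0.23,0,0],0.5],[[0,0,0],[-0.26,0,0],0.5],[[0,0,0],[-0.276,0,0.02],0.5],[[0,0,0],[-0.276,0,0.04],0.5],[[0,0,0],[-0.276,0,0.06],0.5]]'
python3 plan.py .550 -.107 .0295 1.7
```

```text
clock: 5.4
tool_pos: [0.5479, -0.1099, 0.0491]
eef_rot: [0.661, 0.75, -0.0, -0.0]
contact_force: [-0.1, 0.7, -0.9]
opening: 0.652
t 5.4 tcp [ 0.5479 -0.1099  0.0491] yaw 1.696 op 0.652 F [-0.1  0.7 -0.9]
[-0.001, 0.0, -0.004] [0.0026, 0.0025, 0.0196]
```

```bash
python3 -m pendant '[[[0,0,0],[0,0,0.01],0.5],[[0,0,0],[0,0,0.018],0.5],[[0,0,0],[0,0,0.019],0.5],[[0,0,0],[0,0,0.019],0.7],[[0,0,0],[0,0,0.019],0.85],[[0,0,0],[0,0,0.019],0.85],[[0,0,0],[0,0,0.0],0.85],[[0,0,0],[0,0,-0.04],0.85],[[0,0,0],[0,0,-0.08],0.85],[[0,0,0],[0,0,-0.08],0.85]]'
python3 plan.py .499 .286 .13 1.74 .499 .286 .03 1.74
```

```text
clock: 6.4
tool_pos: [0.5517, -0.1079, 0.1357]
eef_rot: [0.661, 0.751, 0.003, 0.004]
contact_force: [1.2, 0.0, 0.6]
opening: 0.85
t 6.4 tcp [ 0.5517 -0.1079  0.1357] yaw 1.698 op 0.85 F [1.2 0.  0.6]
[0.01, 0.001, -0.042] [0.3974, -0.0024, 0.0053]
[0.01, 0.001, -0.042] [0.3975, -0.0034, 0.1052]
```

```bash
python3 -m pendant '[[[0,0,-0.04],[0.05,0,0],0.75],[[0,0,-0.04],[0.1,0,0],0.75],[[0,0,-0.04],[0.15,0,0],0.75],[[0,0,-0.04],[0.2,0,0],0.75],[[0,0,-0.04],[0.25,0,0],0.75],[[0,0,-0.04],[0.3,0,0],0.75],[[0,0,-0.04],[0.35,0,0],0.75],[[0,0,-0.04],[0.385,0,0],0.75],[[0,0,-0.04],[0.397,-0.002,0],0.75],[[0,0,-0.04],[0.397,-0.002,0],0.75]]'
python3 plan.py .499 .286 .03 1.74;python3 - <<'E'
from h import *; from plant import r
c=wristpic(r,"rack2")
m=lambda lo,hi:hsv("rack2",lo,hi)
yel=cv2.morphologyEx(m((15,100,50),(32,255,255)).astype(np.uint8),cv2.MORPH_CLOSE,np.ones((25,25)))
p=w2p(c,(.499,.286,.056)); print(p)
print("block",fit(c,yel>0,frus(.05,.05,.05,.05,.05,.006),(.499,.286,.17),p))
E
```

```text
clock: 7.4
tool_pos: [0.495, 0.2866, 0.1305]
eef_rot: [0.644, 0.765, 0.0, -0.0]
contact_force: [-0.2, -0.3, -0.4]
opening: 0.75
t 7.4 tcp [0.495  0.2866 0.1305] yaw 1.741 op 0.75 F [-0.2 -0.3 -0.4]
[-0.0, -0.001, 0.001] [-0.0014, 0.0038, 0.1005]
[313.99064322 216.67180757]
block (array([0.4978, 0.2868, 0.1717]), np.float64(0.911), [284, 141, 63, 103, 4563])
```

View pics/rack2.png

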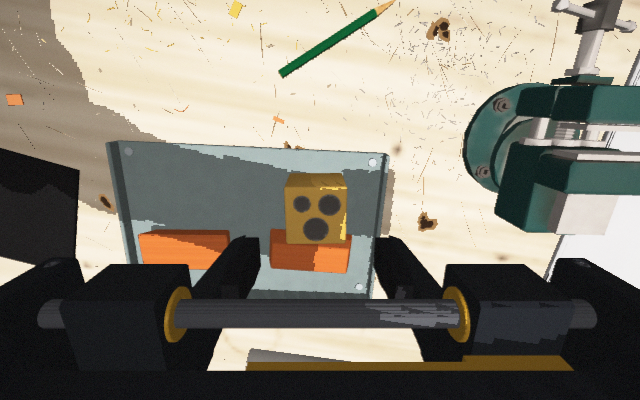

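The block is centred between the jaws. Descend and grip.

```bash
python3 -m pendant '[[[0,0,0],[-0.001,0.003,0.03],0.75],[[0,0,0],[-0.001,0.003,0.055],0.75],[[0,0,0],[-0.001,0.003,0.08],0.75],[[0,0,0],[-0.001,0.003,0.095],0.75],[[0,0,0],[-0.001,0.003,0.1],0.75],[[0,0,0],[-0.001,0.003,0.1],0.6],[[0,0,0],[-0.001,0.003,0.1],0.45],[[0,0,0],[-0.001,0.003,0.1],0.45],[[0,0,0],[-0.001,0.003,0.1],0.45],[[0,0,0],[-0.001,0.003,0.1],0.45]]' 35
python3 -m pendant '[[[0,0,0],[0,0,-0.015],0.45],[[0,0,0],[0,0,-0.04],0.45],[[0,0,0],[0,0,-0.08],0.45],[[0,0,0],[0,0,-0.08],0.45],[[0,0,0],[0,0,-0.08],0.45]]'
python3 plan.py .563 .008 .11 1.70 .563 .008 .029 1.70
```

```text
clock: 8.45
tool_pos: [0.4997, 0.2851, 0.0315]
eef_rot: [0.646, 0.764, 0.001, 0.0]
contact_force: [0.8, 1.7, 4.7]
opening: 0.563
clock: 8.95
tool_pos: [0.4993, 0.2837, 0.1111]
eef_rot: [0.646, 0.764, 0.0, 0.001]
contact_force: [0.1, -0.3, -4.4]
opening: 0.566
t 8.95 tcp [0.4993 0.2837 0.1111] yaw 1.738 op 0.566 F [ 0.1 -0.3 -4.4]
[0.001, 0.001, 0.038] [-0.2824, 0.017, 0.0014]
[0.001, 0.001, 0.038] [-0.2824, 0.017, 0.0824]
```

```bash
python3 -m pendant '[[[0,0,0.04],[-0.03,0.002,0],0.45],[[0,0,0.04],[-0.07,0.004,0],0.45],[[0,0,0.04],[-0.11,0.006,0],0.45],[[0,0,0.04],[-0.15,0.009,0],0.45],[[0,0,0.04],[-0.19,0.012,0],0.45],[[0,0,0.04],[-0.23,0.015,0],0.45],[[0,0,0.04],[-0.265,0.017,0],0.45],[[0,0,0.04],[-0.282,0.017,0.015],0.45],[[0,0,0.04],[-0.282,0.017,0.04],0.45],[[0,0,0.04],[-0.282,0.017,0.055],0.45]]'
python3 -m pendant '[[[0,0,0],[0,0,0.01],0.45],[[0,0,0],[0,0,0.02],0.45],[[0,0,0],[0,0,0.024],0.45]]'
python3 plan.py .563 .008 .0298 1.70
```

```text
clock: 9.95
tool_pos: [0.5608, 0.0083, 0.0524]
eef_rot: [0.661, 0.75, -0.002, -0.002]
contact_force: [-1.4, -0.1, -3.8]
opening: 0.569
clock: 10.25
tool_pos: [0.5624, 0.01, 0.0306]
eef_rot: [0.66, 0.751, -0.0, -0.0]
contact_force: [0.8, -0.0, -4.4]
opening: 0.563
t 10.25 tcp [0.5624 0.01   0.0306] yaw 1.7 op 0.563 F [ 0.8 -0.  -4.4]
[-0.001, -0.0, -0.0] [-0.0021, 0.0003, 0.0008]
```

```bash
python3 -m pendant '[[[0,0,0],[0,0,0.0015],0.45],[[0,0,0],[0,0,0.0015],0.6],[[0,0,0],[0,0,0.0015],0.75],[[0,0,0],[0,0,0.0015],0.75],[[0,0,0],[0,0,-0.02],0.75],[[0,0,0],[0,0,-0.06],0.75],[[0,0,0],[0,0,-0.1],0.75],[[0,0,0],[0,0,-0.1],0.6]]'
python3 - <<'E'
from h import *; from plant import r
c=ld("rack2");o=hsv("rack2",(7,140,50),(14,255,255))
p=w2p(c,(.566,.172,.03)); print("WU",fit(c,o,frus(*WU,.006),(.566,.172,1.70),p))
d=r.snapshot("top");cv2.imwrite("pics/top1.png",cv2.resize(d["image"][150:250,140:460,::-1],None,fx=2.5,fy=2.5))
E
python3 plan.py .56 .18 .13 .14
```

```text
clock: 11.05
tool_pos: [0.5661, 0.0106, 0.1369]
eef_rot: [0.661, 0.751, 0.004, 0.003]
contact_force: [0.8, -0.3, -0.2]
opening: 0.684
WU (array([0.5654, 0.1724, 1.7853]), np.float64(0.791), [138, 230, 92, 39, 2939])
t 11.1 tcp [0.5648 0.0096 0.1345] yaw 1.698 op 0.634 F [-0.2 -0.4  0.2]
[0.005, -0.005, 1.558] [0.1696, 0.0168, 0.0046]
```

View pics/top1.png

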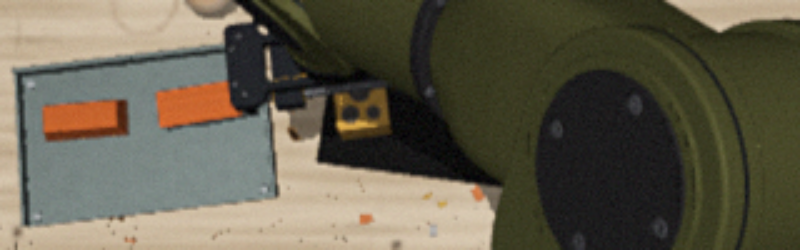

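```bash
python3 -m pendant '[[[0,0,1.48],[0.04,0,-0.03],0.6],[[0,0,1.48],[0.09,0,-0.03],0.6],[[0,0,1.48],[0.14,0.006,-0.03],0.6],[[0,0,1.48],[0.165,0.006,-0.03],0.6],[[0,0,1.48],[0.165,0.006,-0.02],0.6],[[0,0,1.48],[0.165,0.006,0],0.6],[[0,0,1.48],[0.165,0.006,0],0.6],[[0,0,1.48],[0.165,0.006,0],0.6],[[0,0,1.48],[0.165,0.006,0],0.6],[[0,0,1.48],[0.165,0.006,0],0.6]]'
python3 - <<'E'
from h import *; from plant import r
c=wristpic(r,"rack3")
o=hsv("rack3",(5,130,40),(14,255,255))
p=w2p(c,(.566,.172,.03)); print(p,"WU",fit(c,o,frus(*WU,.006),(.566,.172,1.75),p))
p=w2p(c,(.555,.29,.03)); print(p,"WD",fit(c,o,frus(*WD,.006),(.555,.29,1.6),p))
E
```

```text
clock: 12.1
tool_pos: [0.5473, 0.1731, 0.1305]
eef_rot: [0.994, 0.106, -0.001, 0.001]
contact_force: [-0.8, 0.5, -1.1]
opening: 0.602
[338.05523024 206.49451254] WU (array([0.566 , 0.1726, 1.726 ]), np.float64(0.934), [316, 159, 47, 89, 3559])Traceback (most recent call last):
  File "<stdin>", line 5, in <module>
  File "h.py", line 27, in fit
    M=cv2.resize(m[y:y+h,x:x+w].astype(np.float32),None,fx=S,fy=S,interpolation=cv2.INTER_LINEAR)>.5
      ~~~~~~~~~~^^^^^^^^^^^^^^^^^^^^^^^^^^^^^^^^^^^^^^^^^^^^^^^^^^^^^^^^^^^^^^^^^^^^^^^^^^^^^^^^^
cv2.error: OpenCV(4.12.0) /io/opencv/modules/imgproc/src/resize.cpp:4208: error: (-215:Assertion failed) !ssize.empty() in function 'resize'
```

View pics/rack3.png

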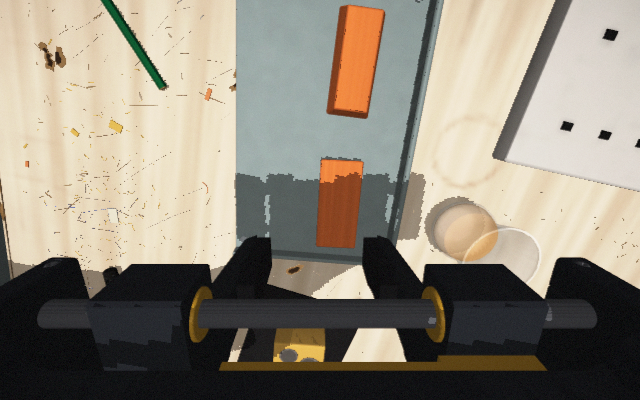

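WU fits at (0.566, 0.173, yaw 1.73). WD is visible at px (356,62).

```bash
python3 plan.py .566 .1726 .022 .155
python3 - <<'E'
from h import *
c=ld("rack3");o=np.pad(hsv("rack3",(5,130,40),(14,255,255)),((20,0),(0,0)));K=c[0].copy();K[1,2]+=20;c=(K,c[1],c[2])
p=w2p(c,(.555,.29,.03)); print(p,"WD",fit(c,o,frus(*WD,.006),(.555,.29,1.6),p))
E
```

```text
t 12.15 tcp [0.5474 0.1733 0.1307] yaw 0.208 op 0.605 F [-0.6  0.6  0.2]
[0.001, 0.001, 0.053] [0.0182, 0.0044, 0.1087]
[360.30378659  81.95875842] WD (array([0.5534, 0.2899, 1.6711]), np.float64(0.942), [327, 25, 58, 113, 4763])
```

```bash
python3 -m pendant '[[[0,0,0.053],[0.018,0.004,0.02],0.6],[[0,0,0.053],[0.018,0.004,0.05],0.6],[[0,0,0.053],[0.018,0.004,0.08],0.6],[[0,0,0.053],[0.018,0.004,0.1],0.6],[[0,0,0.053],[0.018,0.004,0.109],0.6],[[0,0,0.053],[0.018,0.004,0.109],0.6],[[0,0,0.053],[0.018,0.004,0.109],0.45],[[0,0,0.053],[0.018,0.004,0.109],0.3],[[0,0,0.053],[0.018,0.004,0.109],0.3],[[0,0,0.053],[0.018,0.004,0.109],0.3]]' 50
python3 -m pendant '[[[0,0,0],[0,0,0],0.3],[[0,0,0],[0,0,0],0.3]]'
python3 plan.py .566 .1726 .022 .155
python3 -m pendant '[[[0,0,0],[0,0,-0.015],0.3],[[0,0,0],[0,0,-0.04],0.3],[[0,0,0],[0,0,-0.09],0.3],[[0,0,0],[0,0,-0.11],0.3],[[0,0,0],[0,0,-0.11],0.3]]'
python3 plan.py .5066 -.329 .13 .18
```

```text
clock: 13.15
tool_pos: [0.5671, 0.1738, 0.0236]
eef_rot: [0.997, 0.082, 0.001, -0.0]
contact_force: [0.6, 0.1, 4.4]
opening: 0.406
clock: 13.35
tool_pos: [0.5671, 0.1738, 0.0236]
eef_rot: [0.997, 0.082, 0.001, -0.0]
contact_force: [0.0, -0.2, 6.6]
opening: 0.403
t 13.35 tcp [0.5671 0.1738 0.0236] yaw 0.165 op 0.403 F [ 0.  -0.2  6.6]
[-0.0, -0.002, 0.01] [-0.0013, 0.001, 0.0016]
clock: 13.85
tool_pos: [0.568, 0.1742, 0.1359]
eef_rot: [0.997, 0.082, 0.003, -0.001]
contact_force: [0.0, 1.3, -4.7]
opening: 0.404
t 13.85 tcp [0.568  0.1742 0.1359] yaw 0.165 op 0.404 F [ 0.   1.3 -4.7]
[-0.001, -0.006, -0.015] [-0.1431, 0.4863, 0.0044]
```

WU is held. Carry it high over to the base and look once from z≈0.2.

```bash
python3 -m pendant '[[[0,0,-0.01],[-0.01,0.03,-0.02],0.3],[[0,0,-0.01],[-0.02,0.07,-0.04],0.3],[[0,0,-0.01],[-0.03,0.11,-0.064],0.3],[[0,0,-0.01],[-0.05,0.155,-0.064],0.3],[[0,0,-0.01],[-0.06,0.2,-0.064],0.3],[[0,0,-0.01],[-0.075,0.245,-0.064],0.3],[[0,0,-0.01],[-0.09,0.29,-0.064],0.3],[[0,0,-0.01],[-0.1,0.335,-0.064],0.3],[[0,0,-0.01],[-0.115,0.38,-0.064],0.3],[[0,0,-0.01],[-0.13,0.425,-0.064],0.3]]'
python3 -m pendant '[[[0,0,0],[-0.01,0.03,0],0.3],[[0,0,0],[-0.013,0.055,0],0.3],[[0,0,0],[-0.013,0.061,0],0.3],[[0,0,0],[-0.013,0.061,0],0.3],[[0,0,0],[-0.013,0.061,0],0.3]]'
python3 - <<'E'
from h import *; from plant import r
n="base2";c=wristpic(r,n)
p=w2p(c,(.5066,-.329,.024))
for lo in((4,130,30),(2,140,50)): 
  o=hsv(n,lo,(14,255,255)); print(p,fit(c,o,frus(*WD,0),(.5066,-.329,.18),p))
E
python3 plan.py .5066 -.329 .06 .18
```

```text
clock: 14.85
tool_pos: [0.506, -0.2686, 0.1948]
eef_rot: [0.996, 0.088, -0.002, -0.001]
contact_force: [0.8, 0.0, -4.0]
opening: 0.404
clock: 15.35
tool_pos: [0.5056, -0.3271, 0.1957]
eef_rot: [0.996, 0.089, -0.001, -0.001]
contact_force: [-0.9, 0.6, -4.4]
opening: 0.401
[318.1123206  183.00628976] (array([ 0.5076, -0.334 ,  0.1564]), np.float64(0.232), [280, 163, 75, 136, 9465])
[318.1123206  183.00628976] (array([ 0.5069, -0.3326,  0.1833]), np.float64(0.232), [280, 163, 74, 136, 9436])
t 15.4 tcp [ 0.5059 -0.3269  0.196 ] yaw 0.178 op 0.404 F [ 0.4  1.1 -4.6]
[-0.002, 0.001, -0.002] [0.0004, 0.0025, 0.136]
```

View pics/base2.png

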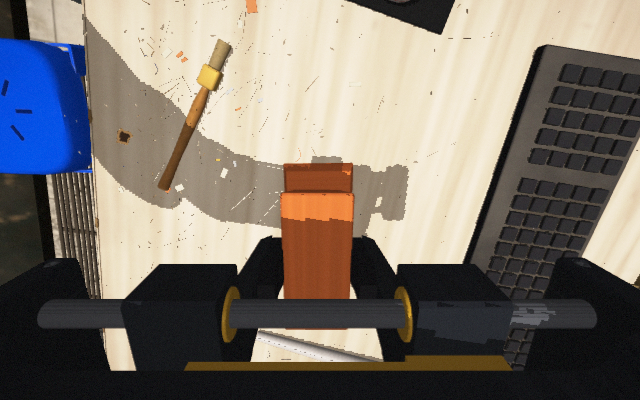

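Base (px 284–353, row 163 on) shows behind the held ingot; a corner check suffices.

Run:
```python
from h import *
c=ld("base2");R=Ro.from_euler("z",.18)
print([w2p(c,R.apply(v)+[.5066,-.329,0]).round(1).tolist() for v in frus(*WD,0)])
d=dict(np.load("base2.npz"));Rt=Ro.from_quat(d["eef_rot"])
# held ingot, tool frame: bottom .0176 below TCP, length along tool y
print([w2p(c,d["tool_pos"]+Ro.from_euler("z",.178).apply([v[1],v[0],v[2]-.0176])).round(1).tolist() for v in frus(*WU,0)])
im=cv2.imread("pics/base2.png")[150:240,265:370];cv2.imwrite("pics/base2c.png",cv2.resize(im,None,fx=5,fy=5,interpolation=0))
```

```text
[[353.2, 162.3], [352.1, 192.8], [282.7, 162.4], [283.9, 192.9], [350.8, 171.3], [350.0, 194.3], [285.4, 171.4], [286.3, 194.5]]
[[342.4, 187.6], [295.1, 187.6], [339.2, 295.6], [297.7, 295.7], [358.5, 190.3], [280.0, 190.2], [351.8, 330.3], [285.7, 330.3]]
```

View pics/base2c.png

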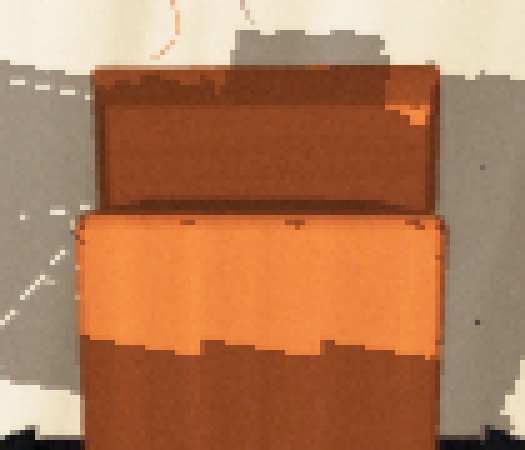

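The base prediction matches within a pixel. The held ingot's far edge looks narrower (72 px against 78 predicted), so it may be tilted in the grip; I'll solve for its pose.

Run:
```python
from h import *
from scipy.optimize import least_squares
from plant import r
c=ld("base2");d=dict(np.load("base2.npz"));Rt=Ro.from_quat(d["eef_rot"])
C=np.array([[-.019,-.042,0],[.019,-.042,0],[-.019,.042,0],[.019,.042,0]])
im=hsv("base2",(2,120,40),(16,255,255))
for row in(194,200,215,235,250,270,290,297,327,329): 
    x=np.where(im[row,270:365])[0]+270; print(row,x.min() if len(x) else 0,x.max() if len(x) else 0,end=" | ")
obs=np.array([[280.7,193.],[353.5,193.],[284.5,328],[350.5,328]])
f=lambda p:(np.array([w2p(c,d["tool_pos"]+Rt.apply(Ro.from_rotvec([p[3],0,p[4]]).apply(q)+p[:3])) for q in C])-obs).ravel()
s=least_squares(f,[0,0,-.006,0,0]);print(s.x.round(4),s.fun.round(1))
dd=r.snapshot("scene"); cc=cam(dd); u=w2p(cc,d["tool_pos"]).astype(int); print(u)
cv2.imwrite("pics/sc2.png",cv2.resize(dd["image"][u[1]-50:u[1]+70,u[0]-80:u[0]+80,::-1],None,fx=4,fy=4))
```

```text
194 280 353 | 200 280 353 | 215 280 353 | 235 282 352 | 250 283 351 | 270 284 350 | 290 284 349 | 297 284 348 | 327 0 0 | 329 305 345 | [-0.0008  0.0039  0.0008 -0.0347 -0.0039] [-0.3 -0.1  0.4 -0.3  1.2  0.3 -1.3  0.1]
[387  93]
```

View pics/sc2.png

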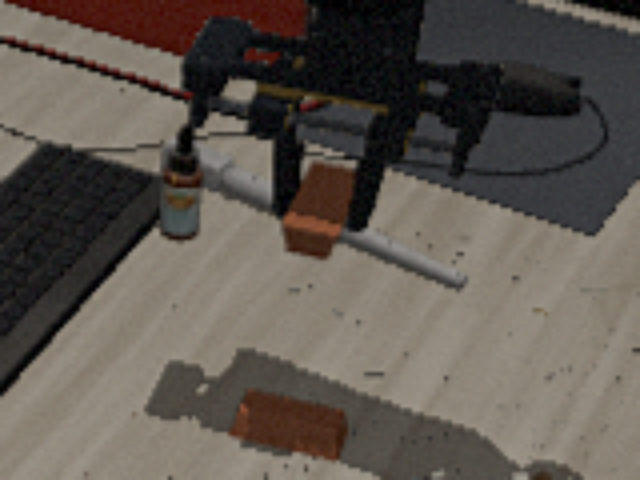

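The ingot is held level to within ~0.03 rad (bevelled edges explain the width). Descend, feeling for contact.

```bash
python3 -m pendant '[[[0,0,0],[0.0005,0,0.03],0.3],[[0,0,0],[0.0005,0,0.07],0.3],[[0,0,0],[0.0005,0,0.105],0.3],[[0,0,0],[0.0005,0,0.13],0.3],[[0,0,0],[0.0005,0,0.141],0.3],[[0,0,0],[0.0005,0,0.142],0.3],[[0,0,0],[0.0005,0,0.142],0.3],[[0,0,0],[0.0005,0,0.142],0.3]]'
for i in 1 2 3; do echo; done
python3 -m pendant '[[[0,0,0],[0,0,0.002],0.3],[[0,0,0],[0,0,0.004],0.3],[[0,0,0],[0,0,0.004],0.3]]'
python3 -m pendant '[[[0,0,0],[0,0,0.002],0.3],[[0,0,0],[0,0,0.003],0.3],[[0,0,0],[0,0,0.003],0.3]]'
```

```text
clock: 16.25
tool_pos: [0.5075, -0.3296, 0.0562]
eef_rot: [0.996, 0.087, 0.001, 0.001]
contact_force: [0.8, -0.0, -2.6]
opening: 0.403



clock: 16.55
tool_pos: [0.5061, -0.3294, 0.0506]
eef_rot: [0.996, 0.087, 0.0, 0.0]
contact_force: [-0.5, -0.3, -3.6]
opening: 0.404
clock: 16.85
tool_pos: [0.5061, -0.3293, 0.0473]
eef_rot: [0.996, 0.087, -0.0, -0.0]
contact_force: [-0.6, 0.8, -3.4]
opening: 0.404
```

```bash
python3 -m pendant '[[[0,0,0],[0,-0.002,0.002],0.3],[[0,0,0],[0,-0.002,0.003],0.3],[[0,0,0],[0,-0.002,0.003],0.3]]'
python3 -m pendant '[[[0,0,0],[0,0,0.001],0.3],[[0,0,0],[0,0,0.002],0.3],[[0,0,0],[0,0,0.002],0.3]]'
```

```text
clock: 17.15
tool_pos: [0.5058, -0.3271, 0.0443]
eef_rot: [0.996, 0.088, -0.0, -0.0]
contact_force: [-0.5, -0.7, -4.1]
opening: 0.405
clock: 17.45
tool_pos: [0.5058, -0.3274, 0.0424]
eef_rot: [0.996, 0.087, -0.0, 0.0]
contact_force: [-0.2, 0.2, -4.0]
opening: 0.402
```

```bash
python3 -m pendant '[[[0,0,0],[0,0,0.001],0.3],[[0,0,0],[0,0,0.0015],0.3],[[0,0,0],[0,0,0.0015],0.3]]'
```

```text
clock: 17.75
tool_pos: [0.5059, -0.3274, 0.0416]
eef_rot: [0.996, 0.087, 0.0, 0.0]
contact_force: [-2.3, 0.7, 2.9]
opening: 0.408
```

Contact came exactly as expected. Release and rise.

```bash
python3 -m pendant '[[[0,0,0],[0,0,0],0.42],[[0,0,0],[0,0,0],0.5],[[0,0,0],[0,0,0],0.6],[[0,0,0],[0,0,0],0.6],[[0,0,0],[0,0,-0.02],0.6],[[0,0,0],[0,0,-0.06],0.6],[[0,0,0],[0,0,-0.1],0.6],[[0,0,0],[0,0,-0.13],0.6],[[0,0,0],[0,0,-0.13],0.6],[[0,0,0],[0,0,-0.13],0.6]]'
python3 - <<'E'
from h import *; from plant import r
wristpic(r,"st1")
E
python3 plan.py .5534 .2899 .13 .10
```

```text
clock: 18.75
tool_pos: [0.5059, -0.3276, 0.1713]
eef_rot: [0.996, 0.087, 0.0, 0.0]
contact_force: [-0.2, 0.2, -0.6]
opening: 0.604
t 18.8 tcp [ 0.5052 -0.3273  0.1702] yaw 0.175 op 0.601 F [-0.5  0.4  0.2]
[-0.0, 0.001, 0.075] [0.1549, -0.5994, 0.0403]
```

View pics/st1.png

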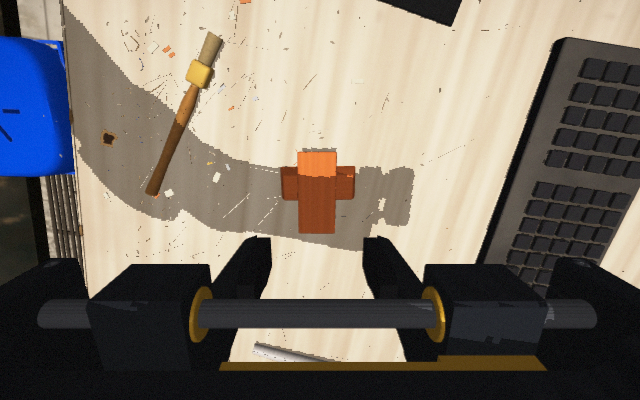

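The WU ingot lies crosswise on the base: its top spans px (297–336,149–234), and the base ears show at (281–355,166–200).

```bash
python3 - <<'E'
from h import *
c=ld("st1")
P=[p2w(c,q,.048) for q in((297.5,149),(336.5,149),(335,234),(299,234))]; print(np.mean(P,0).round(4)); print((P[3]-P[0]).round(4),(P[1]-P[0]).round(4))
for R0,o,V in((.178,(.5066,-.329),frus(*WD,0)),(1.748,(.5062,-.329),frus(*WU,.024))):
  R=Ro.from_euler("z",R0);print([w2p(c,R.apply(v)+[*o,0]).round(0).tolist() for v in V])
E
python3 -m pendant '[[[0,0,0.07],[0.01,-0.05,0],0.6],[[0,0,0.07],[0.025,-0.1,0],0.6],[[0,0,0.07],[0.04,-0.15,0],0.6],[[0,0,0.07],[0.05,-0.2,0],0.6],[[0,0,0.07],[0.06,-0.25,0],0.6],[[0,0,0.07],[0.075,-0.3,0],0.6],[[0,0,0.07],[0.09,-0.35,0],0.6],[[0,0,0.07],[0.1,-0.4,0],0.6],[[0,0,0.07],[0.11,-0.45,0],0.6],[[0,0,0.07],[0.125,-0.5,0],0.6]]'
python3 plan.py .5534 .2899 .13 .10
```

```text
[ 0.5054 -0.3277  0.048 ]
[ 0.0147 -0.0845  0.    ] [0.0353 0.0063 0.    ]
[[356.0, 165.0], [354.0, 198.0], [280.0, 166.0], [281.0, 198.0], [353.0, 175.0], [352.0, 200.0], [282.0, 176.0], [283.0, 200.0]]
[[304.0, 153.0], [331.0, 153.0], [305.0, 220.0], [330.0, 220.0], [297.0, 152.0], [338.0, 151.0], [299.0, 235.0], [336.0, 234.0]]
clock: 19.8
tool_pos: [0.5388, 0.1726, 0.1692]
eef_rot: [0.999, 0.053, -0.002, 0.001]
contact_force: [1.3, -0.3, 0.3]
opening: 0.595
t 19.8 tcp [0.5388 0.1726 0.1692] yaw 0.106 op 0.595 F [ 1.3 -0.3  0.3]
[0.002, 0.004, 0.006] [0.027, -0.1152, 0.0389]
```

Centred within ~2 mm. Now on to the WD ingot.

```bash
python3 -m pendant '[[[0,0,0.006],[0.01,-0.04,0],0.6],[[0,0,0.006],[0.02,-0.08,0],0.6],[[0,0,0.006],[0.027,-0.11,0.02],0.6],[[0,0,0.006],[0.027,-0.115,0.039],0.6],[[0,0,0.006],[0.027,-0.115,0.039],0.6],[[0,0,0.006],[0.027,-0.115,0.039],0.6]]'
python3 - <<'E'
from h import *; from plant import r
n="rack4";c=wristpic(r,n); p=w2p(c,(.5534,.29,.03))
for lo in((5,130,40),(3,120,30)): print(fit(c,hsv(n,lo,(15,255,255)),frus(*WD,.006),(.5534,.29,1.671),p))
E
python3 plan.py .5534 .2899 .016 .10
```

```text
clock: 20.4
tool_pos: [0.5545, 0.2868, 0.1306]
eef_rot: [0.999, 0.049, -0.001, 0.001]
contact_force: [1.0, -0.7, 0.6]
opening: 0.602
(array([0.5531, 0.2895, 1.6711]), np.float64(0.943), [298, 147, 40, 88, 3296])
(array([0.5531, 0.2895, 1.6708]), np.float64(0.947), [298, 147, 40, 88, 3309])
t 20.45 tcp [0.5552 0.2867 0.1316] yaw 0.098 op 0.601 F [1.2 0.  0.1]
[0.002, 0.001, -0.002] [-0.0014, -0.0036, 0.1155]
```

```bash
python3 -m pendant '[[[0,0,0],[-0.0015,-0.003,0.03],0.6],[[0,0,0],[-0.0015,-0.003,0.06],0.6],[[0,0,0],[-0.0015,-0.003,0.09],0.6],[[0,0,0],[-0.0015,-0.003,0.108],0.6],[[0,0,0],[-0.0015,-0.003,0.115],0.6],[[0,0,0],[-0.0015,-0.003,0.115],0.6],[[0,0,0],[-0.0015,-0.003,0.115],0.45],[[0,0,0],[-0.0015,-0.003,0.115],0.3],[[0,0,0],[-0.0015,-0.003,0.115],0.25],[[0,0,0],[-0.0015,-0.003,0.115],0.25]]' 60
python3 -m pendant '[[[0,0,0],[0,0,0],0.25],[[0,0,0],[0,0,0],0.25]]'
python3 plan.py .5531 .2895 .016 .10
python3 -m pendant '[[[0,0,0],[0,0,-0.01],0.25],[[0,0,0],[0,0,-0.03],0.25],[[0,0,0],[0,0,-0.07],0.25],[[0,0,0],[0,0,-0.11],0.25],[[0,0,0],[0,0,-0.14],0.25],[[0,0,0],[0,0,-0.16],0.25],[[0,0,0],[0,0,-0.16],0.25]]'
python3 plan.py .506 -.3285 .18 -1.391
```

```text
clock: 21.45
tool_pos: [0.5542, 0.2914, 0.0182]
eef_rot: [0.999, 0.049, 0.001, -0.0]
contact_force: [-0.4, -0.6, 6.0]
opening: 0.379
clock: 21.65
tool_pos: [0.5541, 0.2914, 0.0182]
eef_rot: [0.999, 0.049, 0.001, -0.0]
contact_force: [-0.3, 0.1, 5.3]
opening: 0.383
t 21.65 tcp [0.5541 0.2914 0.0182] yaw 0.099 op 0.383 F [-0.3  0.1  5.3]
[-0.001, -0.002, -0.001] [-0.0012, 0.0018, 0.0022]
clock: 22.35
tool_pos: [0.5545, 0.2919, 0.1799]
eef_rot: [0.999, 0.049, 0.002, -0.001]
contact_force: [1.0, 0.0, -5.6]
opening: 0.382
t 22.35 tcp [0.5545 0.2919 0.1799] yaw 0.099 op 0.382 F [ 1.   0.  -5.6]
[-0.005, -0.002, 1.49] [-0.1095, 0.6126, -0.002]
```

```bash
python3 -m pendant '[[[0,0,0.05],[-0.005,0.03,0],0.25],[[0,0,0.15],[-0.012,0.07,0],0.25],[[0,0,0.27],[-0.02,0.115,0],0.25],[[0,0,0.4],[-0.03,0.16,0],0.25],[[0,0,0.53],[-0.037,0.205,0],0.25],[[0,0,0.66],[-0.045,0.25,0],0.25],[[0,0,0.79],[-0.053,0.295,0],0.25],[[0,0,0.92],[-0.06,0.34,0],0.25],[[0,0,1.05],[-0.069,0.385,0],0.25],[[0,0,1.18],[-0.077,0.43,0],0.25]]'
python3 plan.py .508 -.328 .19 -1.391
```

```text
clock: 23.35
tool_pos: [0.5175, -0.146, 0.1756]
eef_rot: [0.856, -0.517, -0.001, 0.001]
contact_force: [1.3, 0.4, -4.8]
opening: 0.383
t 23.35 tcp [ 0.5175 -0.146   0.1756] yaw -1.086 op 0.383 F [ 1.3  0.4 -4.8]
[0.003, 0.001, 0.305] [0.1566, 0.0933, -0.0144]
```

```bash
python3 -m pendant '[[[0,0,0.1],[0.035,0.02,0],0.25],[[0,0,0.2],[0.075,0.045,-0.01],0.25],[[0,0,0.28],[0.115,0.068,-0.014],0.25],[[0,0,0.305],[0.145,0.086,-0.014],0.25],[[0,0,0.305],[0.157,0.093,-0.014],0.25],[[0,0,0.305],[0.157,0.093,-0.014],0.25],[[0,0,0.305],[0.157,0.093,-0.014],0.25]]'
python3 - <<'E'
from h import *; from plant import r
wristpic(r,"st2")
E
python3 plan.py .508 -.328 .075 -1.391
```

```text
clock: 24.05
tool_pos: [0.5107, -0.3243, 0.1898]
eef_rot: [0.77, -0.638, -0.002, -0.001]
contact_force: [0.3, 1.6, -4.5]
opening: 0.381
t 24.1 tcp [ 0.5113 -0.3236  0.1901] yaw -1.383 op 0.379 F [ 0.7  1.1 -3.6]
[0.001, 0.003, 0.008] [0.0041, 0.004, 0.1151]
```

View pics/st2.png

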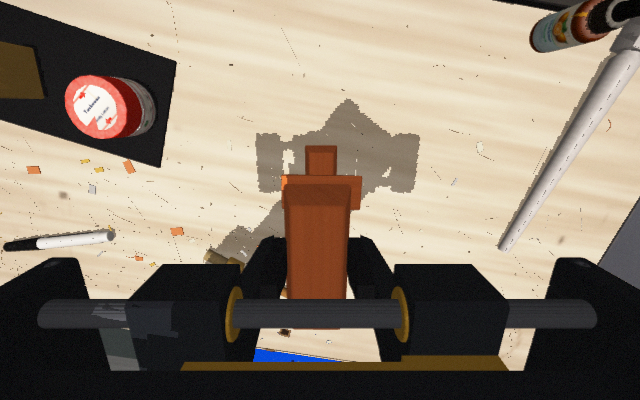

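The pot stands on the mat, and the stack below matches the fits. Descend, with contact expected at TCP z≈0.060.

```bash
python3 -m pendant '[[[0,0,0.008],[0.004,0.004,0.02],0.25],[[0,0,0.008],[0.004,0.004,0.05],0.25],[[0,0,0.008],[0.004,0.004,0.08],0.25],[[0,0,0.008],[0.004,0.004,0.105],0.25],[[0,0,0.008],[0.004,0.004,0.118],0.25],[[0,0,0.008],[0.004,0.004,0.12],0.25],[[0,0,0.008],[0.004,0.004,0.12],0.25],[[0,0,0.008],[0.004,0.004,0.12],0.25]]'
python3 plan.py .508 -.328 .062 -1.391
```

```text
clock: 24.9
tool_pos: [0.509, -0.3315, 0.0724]
eef_rot: [0.767, -0.642, 0.001, -0.0]
contact_force: [-0.5, 0.3, -4.0]
opening: 0.38
t 24.9 tcp [ 0.509  -0.3315  0.0724] yaw -1.394 op 0.38 F [-0.5  0.3 -4. ]
[-0.002, -0.002, -0.003] [-0.0037, 0.0003, 0.0104]
```

```bash
python3 -m pendant '[[[0,0,0],[-0.003,0,0.003],0.25],[[0,0,0],[-0.003,0,0.006],0.25],[[0,0,0],[-0.003,0,0.008],0.25],[[0,0,0],[-0.003,0,0.009],0.25],[[0,0,0],[-0.003,0,0.009],0.25]]'
python3 -m pendant '[[[0,0,0],[0,0,0.001],0.25],[[0,0,0],[0,0,0.002],0.25],[[0,0,0],[0,0,0.002],0.25]]'
```

```text
clock: 25.4
tool_pos: [0.5072, -0.3285, 0.0618]
eef_rot: [0.767, -0.642, -0.0, 0.0]
contact_force: [-0.5, 0.2, -3.8]
opening: 0.379
clock: 25.7
tool_pos: [0.5074, -0.3286, 0.0603]
eef_rot: [0.767, -0.642, 0.0, -0.0]
contact_force: [-0.3, 0.2, -0.6]
opening: 0.383
```

Contact. Release, rise and look.

```bash
python3 -m pendant '[[[0,0,0],[0,0,0.0005],0.4],[[0,0,0],[0,0,0.0005],0.48],[[0,0,0],[0,0,0.0005],0.58],[[0,0,0],[0,0,0.0005],0.58],[[0,0,0],[0,0,-0.02],0.58],[[0,0,0],[0,0,-0.06],0.58],[[0,0,0],[0,0,-0.1],0.6],[[0,0,0],[0,0,-0.12],0.7],[[0,0,0],[0,0,-0.12],0.8],[[0,0,0],[0,0,-0.12],0.8]]'
python3 - <<'E'
from h import *; from plant import r
c=wristpic(r,"st3")
R=Ro.from_euler("z",.178)
for z in(.048,.072):
  l,w=((.084,.038) if z<.07 else (.073,.027)); 
  print(z,[w2p(c,R.apply([sx*l/2,sy*w/2,0])+[.506,-.3285,z]).round(0).tolist() for sx in(1,-1) for sy in(1,-1)])
cv2.imwrite("pics/st3c.png",cv2.resize(cv2.imread("pics/st3.png")[0:270],(800,338)))
E
python3 plan.py .553 -.1079 .13 -1.44
```

```text
clock: 26.7
tool_pos: [0.5072, -0.3283, 0.1798]
eef_rot: [0.767, -0.642, 0.0, 0.0]
contact_force: [-0.2, 0.3, -0.2]
opening: 0.799
0.048 [[297.0, 148.0], [337.0, 148.0], [299.0, 230.0], [335.0, 230.0]]
0.072 [[302.0, 158.0], [333.0, 158.0], [303.0, 235.0], [331.0, 235.0]]
t 26.75 tcp [ 0.5067 -0.328   0.1789] yaw -1.394 op 0.801 F [ 0.3 -0.3  0.2]
[0.001, 0.001, 0.046] [-0.2085, -0.0844, 0.0491]
```

View pics/st3.png

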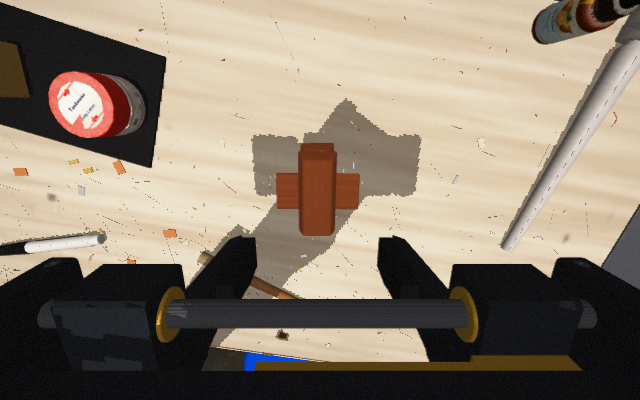

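Full crosswise stack stands centred: the top ingot spans px (299–336,143–235), close to the prediction, with the WU ears at (276–359,173–209). I've viewed 16 pictures, so I'll go on with numeric fits.

```bash
cat > mat.py <<'E'
import sys;from h import *; from plant import r
n=sys.argv[1];c=wristpic(r,n); th=np.linspace(0,2*np.pi,40,endpoint=False)
z0=float(sys.argv[2]); pp=eval(sys.argv[3]); bb=eval(sys.argv[4])
cyl=np.array([[.029*np.cos(a),.029*np.sin(a),z0+.05] for a in th])
red=hsv(n,(0,90,60),(6,255,255))|hsv(n,(170,90,60),(180,255,255))
# pot: red+white lid circle incl. red side -> hull
red=cv2.morphologyEx(red.astype(np.uint8),cv2.MORPH_CLOSE,np.ones((35,35)))
rim=np.vstack([cyl,cyl-[0,0,.014]])
for nm,f in(("pot",lambda:fit(c,red>0,rim,(*pp,0),w2p(c,(*pp,z0+.05)))),("block",lambda:fit(c,cv2.morphologyEx(hsv(n,(15,100,40),(32,255,255)).astype(np.uint8),cv2.MORPH_CLOSE,np.ones((25,25)))>0,frus(.05,.05,.05,.05,.05,z0),(*bb,.13),w2p(c,(*bb,z0+.05))))):
    try: print(nm,f())
    except Exception as e: print(nm,"no fit",str(e)[:60])
print(r.get_state()["q"].round(2) if hasattr(r.get_state()["q"],"round") else r.get_state()["q"])
E
python3 -m pendant '[[[0,0,-0.046],[-0.03,-0.01,0],0.8],[[0,0,-0.046],[-0.07,-0.025,0],0.8],[[0,0,-0.046],[-0.11,-0.045,0],0.8],[[0,0,-0.046],[-0.15,-0.06,0],0.8],[[0,0,-0.046],[-0.185,-0.07,0.0],0.8],[[0,0,-0.046],[-0.2,-0.065,0.01],0.8],[[0,0,-0.046],[-0.2085,-0.065,0.01],0.8],[[0,0,-0.046],[-0.2085,-0.065,0.01],0.8]]'
python3 mat.py mat1 .004 "(.551,-.107)" "(.563,.009)"
python3 plan.py .5505 -.1075 .0295 -1.44
```

```text
clock: 27.55
tool_pos: [0.5337, -0.1108, 0.1689]
eef_rot: [0.782, -0.624, -0.001, 0.001]
contact_force: [0.1, 0.0, 0.0]
opening: 0.798
pot (array([ 0.5497, -0.1076,  0.1366]), np.float64(0.973), [288, 143, 61, 65, 3122])
block (array([0.5622, 0.0102, 0.1405]), np.float64(0.887), [135, 103, 100, 63, 4646])
[ 0.14  0.7  -0.03  1.88  0.03  0.56 -1.26]
t 27.6 tcp [ 0.5343 -0.1124  0.1694] yaw -1.348 op 0.799 F [-0.1 -0.3  0.5]
[0.001, -0.0, 0.092] [-0.0012, -0.0171, 0.1399]
```

```bash
python3 -m pendant '[[[0,0,0.092],[-0.001,-0.017,0.02],0.8],[[0,0,0.092],[-0.001,-0.017,0.05],0.8],[[0,0,0.092],[-0.001,-0.017,0.08],0.8],[[0,0,0.092],[-0.001,-0.017,0.11],0.8],[[0,0,0.092],[-0.001,-0.017,0.13],0.8],[[0,0,0.092],[-0.001,-0.017,0.14],0.8],[[0,0,0.092],[-0.001,-0.017,0.14],0.8],[[0,0,0.092],[-0.001,-0.017,0.14],0.65],[[0,0,0.092],[-0.001,-0.017,0.14],0.5],[[0,0,0.092],[-0.001,-0.017,0.14],0.5]]' 12
python3 -m pendant '[[[0,0,0],[0,0,0],0.5],[[0,0,0],[0,0,0],0.5],[[0,0,0],[0,0,0],0.5]]'
python3 plan.py .5142 .165 .11 -1.44
python3 -m pendant '[[[0,0,0],[0,0,-0.015],0.5],[[0,0,0],[0,0,-0.04],0.5],[[0,0,0],[0,0,-0.08],0.5],[[0,0,0],[0,0,-0.09],0.5],[[0,0,0],[0,0,-0.09],0.5]]'
python3 plan.py .5142 .165 .11 -1.44
```

```text
clock: 28.6
tool_pos: [0.5518, -0.1075, 0.0311]
eef_rot: [0.752, -0.659, 0.001, -0.0]
contact_force: [-0.2, -1.0, 2.0]
opening: 0.653
clock: 28.9
tool_pos: [0.5519, -0.1075, 0.0311]
eef_rot: [0.752, -0.659, 0.001, -0.0]
contact_force: [-0.7, -1.0, 7.3]
opening: 0.652
t 28.9 tcp [ 0.5519 -0.1075  0.0311] yaw -1.44 op 0.652 F [-0.7 -1.   7.3]
[-0.002, -0.001, -0.0] [-0.275, 0.0017, -0.0792]
clock: 29.4
tool_pos: [0.5521, -0.1071, 0.1221]
eef_rot: [0.752, -0.659, 0.002, -0.001]
contact_force: [-0.7, -0.1, -2.4]
opening: 0.65
t 29.4 tcp [ 0.5521 -0.1071  0.1221] yaw -1.44 op 0.65 F [-0.7 -0.1 -2.4]
[-0.004, -0.001, 0.0] [-0.2747, 0.0021, 0.0119]
```

```bash
python3 -m pendant '[[[0,0,0],[-0.03,0,0],0.5],[[0,0,0],[-0.07,0,0],0.5],[[0,0,0],[-0.11,0,0],0.5],[[0,0,0],[-0.15,0,0],0.5],[[0,0,0],[-0.19,0,0],0.5],[[0,0,0],[-0.23,0,0],0.5],[[0,0,0],[-0.26,0,0],0.5],[[0,0,0],[-0.2745,0,0.01],0.5],[[0,0,0],[-0.2745,0,0.03],0.5],[[0,0,0],[-0.2745,0,0.05],0.5]]'
python3 -m pendant '[[[0,0,0],[0,0,0.01],0.5],[[0,0,0],[0,0,0.02],0.5],[[0,0,0],[0,0,0.02],0.5],[[0,0,0],[0,0,0.02],0.5]]'
python3 plan.py .516 .165 .0335 -1.44
```

```text
clock: 30.4
tool_pos: [0.5146, 0.1645, 0.0682]
eef_rot: [0.752, -0.659, 0.0, 0.001]
contact_force: [0.5, -0.6, -0.9]
opening: 0.651
clock: 30.8
tool_pos: [0.5154, 0.1647, 0.05]
eef_rot: [0.752, -0.66, 0.0, 0.0]
contact_force: [0.6, 0.1, -1.2]
opening: 0.653
t 30.8 tcp [0.5154 0.1647 0.05  ] yaw -1.441 op 0.653 F [ 0.6  0.1 -1.2]
[-0.0, -0.0, -0.001] [-0.0002, -0.0007, 0.0165]
```

```bash
python3 -m pendant '[[[0,0,0],[0,0,0.008],0.5],[[0,0,0],[0,0,0.014],0.5],[[0,0,0],[0,0,0.016],0.5],[[0,0,0],[0,0,0.0165],0.5],[[0,0,0],[0,0,0.0165],0.7],[[0,0,0],[0,0,0.0165],0.8],[[0,0,0],[0,0,0.0165],0.8],[[0,0,0],[0,0,-0.02],0.8],[[0,0,0],[0,0,-0.06],0.8],[[0,0,0],[0,0,-0.1],0.8]]'
python3 -m pendant '[[[0,0,0],[0,-0.03,-0.02],0.75],[[0,0,0],[0,-0.03,-0.02],0.75],[[0,0,0],[0,-0.03,-0.02],0.75]]'
python3 mat.py rk5 .006 "(.514,.165)" "(.563,.009)"
python3 plan.py .5615 .0095 .15 -1.44 .5615 .0095 .029 -1.44
```

```text
clock: 31.8
tool_pos: [0.5148, 0.165, 0.1512]
eef_rot: [0.752, -0.659, -0.0, 0.0]
contact_force: [1.5, 0.4, 0.1]
opening: 0.8
clock: 32.1
tool_pos: [0.545, 0.169, 0.1702]
eef_rot: [0.752, -0.659, 0.0, -0.0]
contact_force: [-0.4, 0.3, -0.8]
opening: 0.751
pot (array([0.514 , 0.1652, 0.0389]), np.float64(0.965), [288, 193, 58, 61, 2828])
block (array([0.5629, 0.0118, 0.1164]), np.float64(0.967), [436, 162, 82, 61, 4242])
[-0.44  0.72  0.1   1.82 -0.11  0.61 -1.71]
t 32.15 tcp [0.5437 0.1688 0.1693] yaw -1.44 op 0.748 F [ 0.1 -0.8 -1.1]
[0.002, -0.0, 0.0] [0.1602, 0.0031, 0.0193]
[0.002, -0.0, 0.0] [0.1602, 0.0028, 0.1403]
```

Pot is back within ~2 mm. Now the block.

```bash
python3 -m pendant '[[[0,0,0],[0.04,0,0],0.75],[[0,0,0],[0.08,0,0],0.75],[[0,0,0],[0.12,0,0],0.75],[[0,0,0],[0.15,0.002,0],0.75],[[0,0,0],[0.16,0.002,0.02],0.75],[[0,0,0],[0.16,0.002,0.05],0.75],[[0,0,0],[0.16,0.002,0.085],0.75],[[0,0,0],[0.16,0.002,0.115],0.75],[[0,0,0],[0.16,0.002,0.135],0.75],[[0,0,0],[0.16,0.002,0.14],0.75]]'
python3 -m pendant '[[[0,0,0],[0,0,0],0.75],[[0,0,0],[0,0,0],0.6],[[0,0,0],[0,0,0],0.45],[[0,0,0],[0,0,0],0.45],[[0,0,0],[0,0,0],0.45],[[0,0,0],[0,0,0],0.45]]' 35
python3 plan.py .4997 .2851 .11 -1.404
python3 -m pendant '[[[0,0,0],[0,0,-0.015],0.45],[[0,0,0],[0,0,-0.04],0.45],[[0,0,0],[0,0,-0.08],0.45],[[0,0,0],[0,0,-0.1],0.45],[[0,0,0],[0,0,-0.1],0.45]]'
python3 plan.py .4997 .2851 .12 -1.404
```

```text
clock: 33.15
tool_pos: [0.5601, 0.0103, 0.0267]
eef_rot: [0.752, -0.659, -0.003, 0.003]
contact_force: [0.7, -0.2, 0.3]
opening: 0.748
clock: 33.75
tool_pos: [0.5644, 0.0101, 0.0311]
eef_rot: [0.752, -0.659, 0.001, -0.001]
contact_force: [-0.6, -0.1, 6.9]
opening: 0.559
t 33.75 tcp [0.5644 0.0101 0.0311] yaw -1.44 op 0.559 F [-0.6 -0.1  6.9]
[-0.002, -0.0, -0.036] [-0.2811, 0.0282, -0.079]
clock: 34.25
tool_pos: [0.5656, 0.0102, 0.1332]
eef_rot: [0.752, -0.659, 0.002, -0.002]
contact_force: [1.1, -0.0, -4.4]
opening: 0.563
t 34.25 tcp [0.5656 0.0102 0.1332] yaw -1.44 op 0.563 F [ 1.1 -0.  -4.4]
[-0.006, -0.001, -0.036] [-0.2812, 0.0296, 0.0129]
```

```bash
python3 -m pendant '[[[0,0,-0.036],[-0.03,0.003,0],0.45],[[0,0,-0.036],[-0.07,0.007,0],0.45],[[0,0,-0.036],[-0.11,0.011,0],0.45],[[0,0,-0.036],[-0.15,0.015,0],0.45],[[0,0,-0.036],[-0.19,0.02,0],0.45],[[0,0,-0.036],[-0.23,0.024,0],0.45],[[0,0,-0.036],[-0.265,0.028,0],0.45],[[0,0,-0.036],[-0.281,0.029,0.01],0.45],[[0,0,-0.036],[-0.281,0.029,0.035],0.45],[[0,0,-0.036],[-0.281,0.029,0.06],0.45]]'
python3 -m pendant '[[[0,0,0],[0,0,0.01],0.45],[[0,0,0],[0,0,0.02],0.45],[[0,0,0],[0,0,0.02],0.45],[[0,0,0],[0,0,0.02],0.45]]'
python3 plan.py .500 .2855 .0333 -1.404
```

```text
clock: 35.25
tool_pos: [0.4977, 0.2849, 0.0682]
eef_rot: [0.764, -0.645, 0.0, 0.001]
contact_force: [-0.7, -1.3, -4.1]
opening: 0.568
clock: 35.65
tool_pos: [0.4989, 0.2847, 0.0503]
eef_rot: [0.763, -0.646, 0.0, -0.0]
contact_force: [0.6, -0.1, -4.0]
opening: 0.565
t 35.65 tcp [0.4989 0.2847 0.0503] yaw -1.405 op 0.565 F [ 0.6 -0.1 -4. ]
[-0.001, 0.0, -0.001] [-0.0006, -0.0012, 0.017]
```

```bash
python3 -m pendant '[[[0,0,0],[-0.001,-0.001,0.008],0.45],[[0,0,0],[-0.001,-0.001,0.014],0.45],[[0,0,0],[-0.001,-0.001,0.0165],0.45],[[0,0,0],[-0.001,-0.001,0.017],0.45],[[0,0,0],[-0.001,-0.001,0.017],0.6],[[0,0,0],[-0.001,-0.001,0.017],0.75],[[0,0,0],[-0.001,-0.001,0.017],0.75],[[0,0,0],[-0.001,-0.001,-0.02],0.75],[[0,0,0],[-0.001,-0.001,-0.06],0.75],[[0,0,0],[-0.001,-0.001,-0.1],0.75]]'
python3 -m pendant '[[[0,0,0],[0.06,-0.03,-0.05],0.75],[[0,0,0],[0.06,-0.03,-0.09],0.75],[[0,0,0],[0.06,-0.03,-0.09],0.75],[[0,0,0],[0.06,-0.03,-0.09],0.75]]'
python3 mat.py rk6 .006 "(.514,.165)" "(.499,.286)"
python3 - <<'E'
from h import *; from plant import r
d=r.snapshot("top");cv2.imwrite("pics/top9.png",d["image"][:,:,::-1]);c=cam(d)
a=cv2.imread("pics/top0.png");b=cv2.imread("pics/top9.png")
def cm(im,box,lo,hi):
    x0,y0,x1,y1=box;m=cv2.inRange(cv2.cvtColor(im[y0:y1,x0:x1],cv2.COLOR_BGR2HSV),lo,hi);p=cv2.moments(m,True);return np.round([p["m10"]/max(p["m00"],1)+x0,p["m01"]/max(p["m00"],1)+y0,p["m00"]],1)
for n,box,lo,hi in(("block",(150,195,190,240),(18,100,60),(32,255,255)),("pot",(200,195,245,230),(0,120,80),(5,255,255)),("stack",(395,190,450,250),(3,120,60),(15,255,255))): print(n,cm(a,box,lo,hi),cm(b,box,lo,hi))
print("stack top px pred",w2p(c,(.506,-.3285,.072)).round(1))
print(r.get_state()["clock"])
E
```

```text
clock: 36.65
tool_pos: [0.4991, 0.2859, 0.1513]
eef_rot: [0.764, -0.646, 0.0, 0.0]
contact_force: [0.9, 1.2, -1.5]
opening: 0.75
clock: 37.05
tool_pos: [0.5413, 0.2308, 0.243]
eef_rot: [0.763, -0.647, 0.002, -0.003]
contact_force: [0.7, -0.7, 0.4]
opening: 0.749
pot (array([0.5137, 0.1663, 0.051 ]), np.float64(0.962), [341, 181, 49, 50, 1838])
block (array([0.4964, 0.2854, 0.1761]), np.float64(0.939), [245, 177, 46, 47, 2032])
[-0.57  0.65  0.15  1.7  -0.13  0.8  -1.77]
block [168.2 216.5 319. ] [168.6 218.2 317. ]
pot [219.7 210.6 223. ] [219.  211.6 205. ]
stack [420.6 217.2 476. ] [424.2 215.2 873. ]
stack top px pred [427.5 213.5]
37.15
```

```bash
python3 -c "
from plant import r
print(r.get_state()['qd']); print(r.finish_job())"
```

```text
[-0.0146084   0.02799832 -0.01638411  0.01980608  0.00052481  0.00159506
  0.00141743]
the job is handed in; nothing more can be done
None
```

I finished the whole sequence and handed the job in at about 37 s on the robot's clock; the hand-in gave no verdict. I set the pot and block aside on the mat and laid the wide-up ingot crosswise on the lone ingot. The wide-down ingot then went crosswise on top, and I put the pot and block back in the rack.

My last checks, all measured from the camera images:
- **Stack:** the wide-up ingot sits about 2 mm off the bottom one's centre. The top ingot was close to its predicted place in the wrist picture, judged by eye. I did not refit the bottom ingot after stacking, so "not shifted" rests on that picture and the light contact on placing (at most 7 N).
- **Pot:** about 2 mm from where it started.
- **Block:** 2–3 mm from where it started by the wrist camera, about 4 mm by the top camera. Both are within the 15 mm limit.
- **Robot:** the gripper was open and well clear of everything at the end.

Two earlier readings disagreed. The first top-camera fit of the bottom ingot was poor (0.64 overlap), so I used the wrist camera fit instead. The held wide-up ingot also first looked a few mm low or slightly tilted, but it touched down at exactly the expected height.

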